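# Open the squeeze-tab sanitiser tub

## Robot

A 7-joint arm with a two-finger parallel gripper is mounted at the origin on the work surface. World frame = base frame: x ahead of the robot, y to its left, z up, the work surface at z = 0. Lengths are in m, angles in rad, forces in N, time in s.
With the tool pointing down it reaches from about 0.35 to 0.9 m from the base axis. Payload 19.9 kg.
Tool frame: the origin (TCP) lies midway between the tips of the shut fingers; the grasp point (between the pads) lies 19 mm behind it; z points along the fingers, y is the line along which they close (so a half turn about z gives the same grasp; the last joint's range is limited). The gripper opens to 85 mm and grips with 20 to 120 N. Pads are 22 mm wide; open, the fingers measure 114 mm over their backs; the gripper's body (76 mm by 85 mm) begins 54 mm behind the grasp point. The pads swing forward as they close: fully open they stand 13 mm farther back than shut.
Start: joints at [1.208, 0.417, -0.01, 1.614, 0.005, 1.111, -0.053], TCP at [0.197, -0.593, 0.231] pointing down, gripper open.
Joint ranges: [-2.81, 2.81], [-0.39, 2.02], [-1.27, 1.25], [0.06, 2.57], [-1.19, 4.33], [0.19, 2], [-2.82, 2.82]. Speed limits (rad/s): [1.89, 1.89, 2.39, 2.39, 3.01, 3.01, 3.01].

## Interface

Orientations are given as [roll, pitch, yaw] about the fixed x, y, z axes, in that order (R = Rz(yaw) Ry(pitch) Rx(roll)).
In Python, from cell import robot, grab_frame, spot_in, silhouettes gives the robot as it stands.
- The arm moves only by the tool drive_tool, never from a script. Its argument "plan" is a list of rows, each an object of numbers: "x", "y", "z": the shift along the tool's x, y, z in cm; "turn": the turn about the tool's z in degrees; "gripper": the opening, from -1 (shut) to 1 (fully open). In form: [{"x": .., "y": .., "z": .., "turn": .., "gripper": ..}, ...]. A call has 1 to 12 rows; each row shifts and turns the commanded pose from where the row before left it, along the tool's axes as they then stand; what a row does not reach is not made up. A row lasts 1/8 s, in which the tool goes at most 62.5 mm and 10.7 degrees, less where a joint would pass 70% of its speed; a pose out of reach is approached as far as the arm can. A call is refused whole if a number of a shift passes 6.25 or a number of a turn 10.7, either way. A call with a gripper value outside its range is refused whole. The fingers move at their own pace and stop on an object; "grip_force" is the grip in N (left out, the last holds). Time passes only in rows, so rows that do not move let the fingers close. It gives the time, the measured TCP pose, the force, the opening and the grip force at its end, in the units of the state.
- robot.get_state(): the state, without advancing time (a new reading comes with each control period).
- grab_frame(name): name is "side" or "top"; returns a dict with "color" (480x640x3 uint8, blue, green, red), "camera_matrix" (3x3 intrinsics, pixels), "view" (4x4, takes a point from world to camera coordinates). Camera axes: x right, y down, z forward; pixel columns grow to the right and rows downward; lengths in m; the calibration is good to about 2 mm. A picture is of the moment at which its call begins. There is no depth.
- robot.close_job(): hands the job in; it is judged then, once.
Trained networks look in a picture, given as the dict that the camera call returned (one of the last four; its "shot" number tells which), for a name from the list of things; names that differ only in an ending like _2 or _b are one class to them, and where a whole thing is asked for, a point or a joint stands for the part that bears it (a point fixed in the world has none). Each returns a list of dicts, best first, with "confidence" (0 to 1); they miss things now and then, are a little off and sometimes report something else, mostly with a low value. They report only what shows in the picture. A call takes as long as a camera call. They do not tell look-alikes from the thing itself.
- spot_in(picture, label): "rect" ([left, top, right, bottom] in pixels, round what is visible of it).
- silhouettes(picture, label): "mask" (480x640 bool, what is visible of it) and "rect" ([left, top, right, bottom] in pixels, round what is visible of it).
The state is a dict: "clock": time; "joint_pos": joint angles; "joint_vel": joint speeds; "effort": joint torques, N m; "position": TCP position; "ee_rot": TCP orientation; "wrist_force": force on the tool from outside, world axes, zero at the start; "moment": the same for the moment, N m; "finger_gap": opening from 0.0 (shut) to 1.0 (fully open); "grasp_force": force on a finger pad.
Only numpy, scipy, OpenCV 4.12 (cv2) and the standard library are available. Lean on these libraries where they do the work, as an engineer would, in place of code of your own. Each camera call takes 0.05 s, during which the arm holds its last target. There are 200 camera calls.

## Task

Open the sanitiser-tablet tub whose cap has two side tabs: squeeze both tabs inward, turn the cap anticlockwise (seen from above) while you squeeze until it is free of its neck, and lift it off. Set the cap down, top side up, on the floor of the shallow dark steel tray and let go of it; do not drop it in.

Things in the scene. Friction and masses are not known exactly. Their poses are not given: they have to be found in the camera images.
- cap: Grey plastic cap, 40 mm tall, round part 55 mm across, 84 g, on the tub's neck. Origin: on its axis at its underside; z up. Two tabs stand out along its +y and -y, outer faces 68 mm apart. Grip them along y, fingertips 10 to 14 mm above the origin. Squeezed, it turns freely anticlockwise, never clockwise; turned 40 to 120 degrees it lifts straight off (60 is good), before that at most 3 mm.
- tab_a (a joint): Inward travel of the tab on the cap's +y side, 0 free to 0.006 m at its firm stop; the -y tab is alike. Each is sprung (5 N to start, 13 N fully in), 20 mm wide, from 1 to 36 mm above the cap's underside. A tooth at its foot (8 mm high, 4 mm farther out) locks the cap between two posts, 7 mm high, on the tub's shoulder until the tab is in 5 mm. Both in: 56 mm over the faces.
- tub: White tub, 90 mm across, fixed in a 112 mm square steel holder. Origin: on its axis at the bench; z up. Shoulder, where the cap's underside starts, at 90 mm; cap top at 130 mm; neck 34 mm high with two lugs. Cap and tub axes start parallel. In the row stand two similar tubs without tabs, 140 mm away or more, in any order: one with a plain round cap (126 mm), one with a stepped stopper (134 mm).
- tray: Empty shallow dark steel tray, fixed on the bench between the row of tubs and the robot: 180 mm along its x, 265 mm along its y, walls 22 mm high and 3 mm thick. Origin: centre of its underside; its flat floor is 3 mm above the origin; z up.
Not all that is in view belongs to the job. Leave any green or pink look-alike of the cap alone.

How it is judged:
On the way, in this order (a step that is already met when the one before it is completed fails the run):
1. the cap, still down on its neck, is turned by at least 35 degrees (angle between the x axis of cap and the x axis of tub, either way round above 0.61 rad and z of cap in the frame of tub below 0.098 m and horizontal distance between cap and tub below 0.012 m), for 0.1 s.
2. the cap is lifted clear of the neck (z of cap in the frame of tub above 0.13 m), for 0.1 s.
At the end, for the whole second after the job is handed in: The cap lies inside the tray, its underside on the tray floor (within 5 mm), top side up (within 10 degrees), at rest and released (x of cap in the frame of tray between -0.06 and 0.06 m and y of cap in the frame of tray between -0.105 and 0.105 m and z of cap in the frame of tray between -0.002 and 0.008 m and angle between cap's own z axis and vertical below 0.17 rad and linear speed of cap below 0.02 m/s and contact force between cap and the fingers below 0.1 N); the robot touches nothing.
It fails at once if the cap is let fall over the tray from more than 20 mm above its floor (x of cap in the frame of tray between -0.06 and 0.06 m and y of cap in the frame of tray between -0.105 and 0.105 m and z of cap in the frame of tray above 0.023 m and contact force between cap and the fingers below 0.05 N).
It also fails if it takes over 42 s, if anything falls off the work surface, if the arm or the gripper's body presses on something with over 40 N, if the wrist force passes 120 N, or if a joint passes its speed limit or range.

## Working session

There is one attempt and no reset: what is moved stays moved. The work goes in short steps, Python scripts to look and compute and a tool call to move; the robot and the scene stay as the last step left them, time stands still between calls to the robot, and variables do not carry over. Pictures are saved under pics/ and viewed, at most 10 in all, crops included, and the job is handed in when it is done.

Besides the shell and the picture viewer there is one more tool, called after "Request:" by a JSON object that holds its "fn" and its "kwargs", one argument or row to a line. drive_tool: Moves the arm, as the interface text tells. Its arguments: {"type":"object","properties":{"plan":{"type":"array"},"grip_force":{"type":"number"}},"required":["plan"]}

```bash
mkdir -p pics; ls; python3 - <<'E'
from cell import robot, grab_frame, spot_in, silhouettes
import cv2,numpy as np
s=robot.get_state(); print(s['clock'],s['position'],s['ee_rot'],s['finger_gap'])
ims=[]
for n in ['side','top']:
    f=grab_frame(n); cv2.imwrite(f'pics/{n}0.png',f['color'])
    print(n,f['camera_matrix'].tolist(),np.round(f['view'],4).tolist())
    for l in ['cap','tub','tray','tab_a']:
        for d in spot_in(f,l)[:4]: print(l,np.round(d['rect'],1),round(d['confidence'],2))
E
```

```text
pics
0.0 [ 0.19698635 -0.59278069  0.23065227] [-3.14036841e+00  7.56241277e-05  3.20837795e-01] 0.9963931673642167
side [[487.1879906840392, 0.0, 316.37438730217514], [0.0, 487.1879906840392, 238.4140235926922], [0.0, 0.0, 1.0]] [[-0.9994, -0.0284, -0.0176, 0.4843], [0.0014, 0.4894, -0.8721, 0.1047], [0.0334, -0.8716, -0.4891, 0.7937], [0.0, 0.0, 0.0, 1.0]]
cap [312.3 229.  339.7 260.4] 0.89
cap [228.9 174.5 258.2 205.3] 0.67
cap [359.3 209.  386.1 236.7] 0.58
cap [383.6 183.8 411.3 208.6] 0.57
tub [220.  190.9 283.4 251.6] 0.88
tray [282.5 266.8 432.5 398.2] 0.66
tab_a [244.9 183.6 253.3 202.5] 0.54
tab_a [332.  239.  343.7 265.4] 0.48
top [[568.8441248865188, 0.0, 324.8187486424714], [0.0, 568.8441248865188, 247.9718157747476], [0.0, 0.0, 1.0]] [[0.0063, -0.9994, -0.0334, -0.0531], [-0.9825, 0.0, -0.1863, 0.4948], [0.1862, 0.034, -0.9819, 0.9756], [0.0, 0.0, 0.0, 1.0]]
cap [365.6 244.7 400.3 277. ] 0.78
cap [399.9 139.3 436.3 177.3] 0.73
cap [409.6 298.7 455.2 333.7] 0.7
cap [488.4 337.1 527.6 370.3] 0.69
tub [370.9 140.5 452.4 217.4] 0.82
tray [183.8 221.1 339.5 339.4] 0.98
tab_a [519.  338.4 530.7 349. ] 0.61
tab_a [399.1 165.  413.6 177.1] 0.6
tab_a [411.7 320.7 422.4 327.7] 0.47
tab_a [364.6 272.  374.5 282.7] 0.46
```

View pics/side0.png

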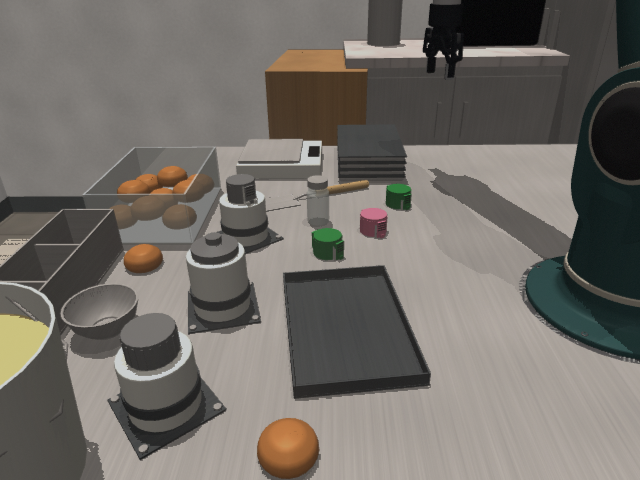

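View pics/top0.png

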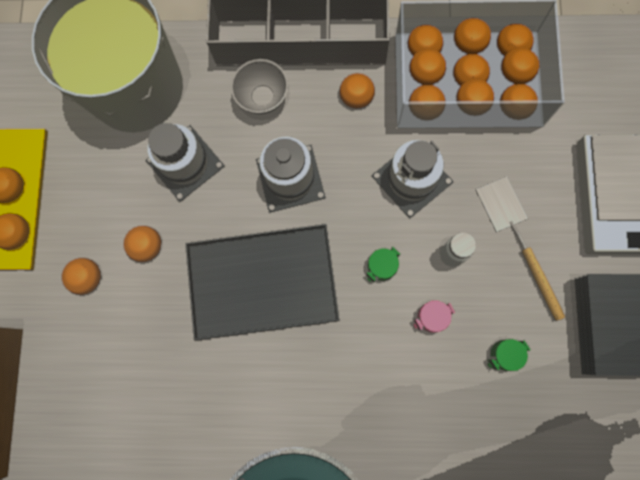

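Candidates: the grey tabbed cap at top (418,158) / side (243,190). The others are the plain cap at top (167,141), the stepped stopper at (285,158), and green or pink look-alikes at (383,263), (434,316) and (510,355). Only the first is grey, tabbed and on a tub. I'll confirm it in one enlarged crop and triangulate.

```bash
cat > h.py <<'E'
import numpy as np,cv2
from cell import robot, grab_frame, spot_in, silhouettes
def P(f): return f['camera_matrix']@f['view'][:3]
def tri(fa,a,fb,b):
    X=cv2.triangulatePoints(P(fa),P(fb),np.array(a,float).reshape(2,1),np.array(b,float).reshape(2,1)).ravel(); return X[:3]/X[3]
def proj(f,X):
    x=P(f)@np.append(X,1); return x[:2]/x[2]
def atz(f,px,z):
    A=P(f); M=np.c_[A[:,0],A[:,1],A[:,2]*z+A[:,3]]
    x=np.linalg.solve(M,[px[0],px[1],1]); return x[:2]/x[2]
E
python3 - <<'E'
from h import *
s=grab_frame('side');t=grab_frame('top')
a=cv2.resize(s['color'][165:260,205:300],(570,570),interpolation=cv2.INTER_CUBIC)
b=cv2.resize(t['color'][130:225,365:460],(570,570),interpolation=cv2.INTER_CUBIC)
cv2.imwrite('pics/crop1.png',cv2.resize(np.hstack([a,b]),(800,400)))
for f,n in((s,'side'),(t,'top')):
    for l in('cap','tub','tray'):
        for d in silhouettes(f,l)[:4]:
            m=d['mask'].astype(np.uint8);ys,xs=np.nonzero(m)
            print(n,l,np.round(d['rect']),round(d['confidence'],2),xs.mean().round(1),ys.mean().round(1),np.round(cv2.minAreaRect(np.c_[xs,ys].astype(np.float32))[2],1))
            if l=='tray' and d['confidence']>.6:
                q=cv2.approxPolyDP(max(cv2.findContours(m,0,2)[0],key=cv2.contourArea),8,True)[:,0]; print(q.tolist())
                if n=='top': print([atz(f,p,.022).round(3).tolist() for p in q])
                else: print([atz(f,p,.022).round(3).tolist() for p in q])
E
```

```text
side cap [361. 206. 386. 238.] 0.95 373.1 221.9 90.0
side cap [312. 229. 344. 261.] 0.66 327.4 243.5 90.0
side cap [226. 175. 258. 204.] 0.63 240.6 188.0 90.0
side cap [385. 184. 412. 208.] 0.61 398.1 196.5 90.0
side tub [218. 190. 282. 254.] 0.8 246.8 222.8 66.3
side tray [282. 266. 430. 396.] 0.85 349.0 333.2 84.8
[[383, 265], [283, 274], [295, 397], [428, 384]]
[[0.368, -0.079], [0.543, -0.05], [0.504, 0.225], [0.337, 0.202]]
top cap [369. 247. 398. 277.] 0.91 382.3 263.8 90.0
top cap [399. 138. 437. 176.] 0.9 419.0 158.4 7.1
top cap [487. 338. 528. 368.] 0.82 508.2 354.3 90.0
top cap [413. 300. 457. 334.] 0.79 433.7 315.4 15.3
top tub [372. 138. 452. 216.] 0.88 410.5 182.9 47.1
top tray [184. 222. 340. 340.] 0.8 260.5 281.5 82.3
[[325, 224], [185, 242], [193, 338], [338, 320]]
[[0.545, -0.051], [0.511, 0.209], [0.335, 0.185], [0.368, -0.075]]
```

View pics/crop1.png

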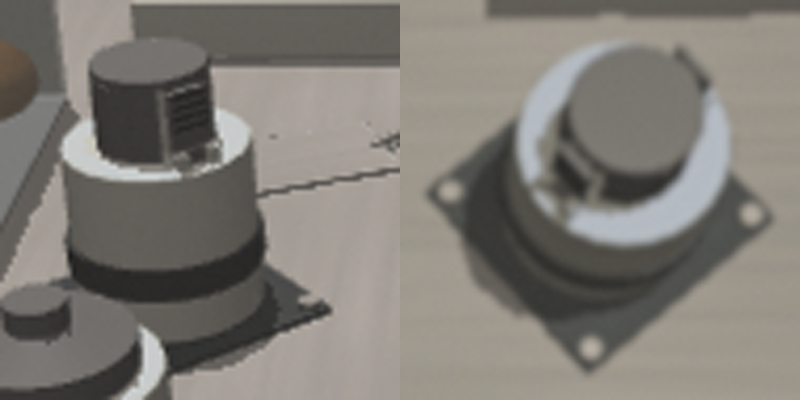

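The crop confirms it: a grey cap with a tab at each side, in the top view at about (421,156). The disc centre in the side view is at (241,180), and the tabs are at about (408,169) and (430,146) in the top view.

```bash
python3 - <<'E'
from h import *
s=grab_frame('side');t=grab_frame('top')
c=lambda x,y:((x-400)/4.21+365,y/4.21+130)
C=tri(s,(205+150/4.21,165+62/4.21),t,c(637,108));print('captop',C.round(4), atz(t,c(637,108),.13).round(4))
z=.126
for p in[(558,148),(603,180),(580,163),(678,48),(710,85),(693,68)]:print(p,atz(t,c(*p),z).round(4))
a=atz(t,c(693,68),z)-atz(t,c(580,163),z);print(np.linalg.norm(a),np.degrees(np.arctan2(a[1],a[0])))
# holder corners
h=[atz(t,c(*p),.0).round(4) for p in[(428,190),(590,372),(773,217)]];print(h, (h[0]+h[2])/2, [np.degrees(np.arctan2(*(h[i]-h[1])[::-1])) for i in(0,2)],[np.linalg.norm(h[i]-h[1]) for i in (0,2)])
# neighbours
st=robot.get_state();print(st['joint_pos'])
E
```

```text
captop [ 0.6362 -0.2163  0.13  ] [ 0.6374 -0.2162]
(558, 148) [ 0.6222 -0.1848]
(603, 180) [ 0.6087 -0.2025]
(580, 163) [ 0.6158 -0.1935]
(678, 48) [ 0.6642 -0.2339]
(710, 85) [ 0.6484 -0.2463]
(693, 68) [ 0.6557 -0.2397]
0.06099707115573752 -49.23854164024391
[array([ 0.6458, -0.1389]), array([ 0.5604, -0.2106]), array([ 0.6324, -0.2945])] [ 0.6391 -0.2167] [np.float64(40.01609545709821), np.float64(-49.36497881350894)] [np.float64(0.11150807145673361), np.float64(0.11055862698134411)]
[ 1.20850242  0.4174278  -0.01032289  1.61361315  0.00469327  1.1107126
 -0.05305205]
```

Request:
{"fn": "drive_tool", "kwargs": {
  "plan": [
    {"x": 4.4, "y": -1.8, "gripper": 1},
    {"x": 4.5, "y": -1.83, "gripper": 1},
    {"x": 4.5, "y": -1.83, "gripper": 1},
    {"x": 4.5, "y": -1.83, "gripper": 1},
    {"x": 4.5, "y": -1.83, "gripper": 1},
    {"x": 4.5, "y": -1.83, "gripper": 1},
    {"x": 4.5, "y": -1.83, "gripper": 1},
    {"x": 4.5, "y": -1.83, "gripper": 1},
    {"x": 4.5, "y": -1.83, "gripper": 1},
    {"x": 4.5, "y": -1.83, "gripper": 1},
    {"x": 4.5, "y": -1.83, "gripper": 1},
    {"x": 4.2, "y": -1.75, "gripper": 1}
  ],
  "grip_force": 50
}}

```text
invalid input at $.plan[0]: expected keys x, y, z, turn, gripper
```

Request:
{"fn": "drive_tool", "kwargs": {
  "plan": [
    {"turn": -7.4, "gripper": 1},
    {"turn": -7.5, "gripper": 1},
    {"turn": -7.4, "gripper": 1},
    {"gripper": 1},
    {"gripper": 1}
  ]
}}

```text
invalid input at $.plan[0]: expected keys x, y, z, turn, gripper
```

Request:
{"fn": "drive_tool", "kwargs": {
  "plan": [
    {"x": 4.4, "y": -1.8, "z": 0, "turn": 0, "gripper": 1},
    {"x": 4.5, "y": -1.83, "z": 0, "turn": 0, "gripper": 1},
    {"x": 4.5, "y": -1.83, "z": 0, "turn": 0, "gripper": 1},
    {"x": 4.5, "y": -1.83, "z": 0, "turn": 0, "gripper": 1},
    {"x": 4.5, "y": -1.83, "z": 0, "turn": 0, "gripper": 1},
    {"x": 4.5, "y": -1.83, "z": 0, "turn": 0, "gripper": 1},
    {"x": 4.5, "y": -1.83, "z": 0, "turn": 0, "gripper": 1},
    {"x": 4.5, "y": -1.83, "z": 0, "turn": 0, "gripper": 1},
    {"x": 4.5, "y": -1.83, "z": 0, "turn": 0, "gripper": 1},
    {"x": 4.5, "y": -1.83, "z": 0, "turn": 0, "gripper": 1},
    {"x": 4.5, "y": -1.83, "z": 0, "turn": 0, "gripper": 1},
    {"x": 4.2, "y": -1.75, "z": 0, "turn": 0, "gripper": 1}
  ],
  "grip_force": 50
}}

```text
clock: 2.5
position: [0.638, -0.2156, 0.2313]
ee_rot: [-3.142, -0.0, 0.321]
wrist_force: [-0.8, -0.3, -0.5]
finger_gap: 1.0
grasp_force: 0.0
```

Request:
{"fn": "drive_tool", "kwargs": {
  "plan": [
    {"x": 0, "y": 0, "z": 0, "turn": -7.4, "gripper": 1},
    {"x": 0, "y": 0, "z": 0, "turn": -7.5, "gripper": 1},
    {"x": 0, "y": 0, "z": 0, "turn": -7.4, "gripper": 1},
    {"x": 0, "y": 0, "z": 0, "turn": 0, "gripper": 1},
    {"x": 0, "y": 0, "z": 0, "turn": 0, "gripper": 1}
  ]
}}

```text
clock: 3.12
position: [0.6368, -0.2168, 0.2312]
ee_rot: [-3.142, -0.0, 0.707]
wrist_force: [0.0, -0.1, 0.1]
finger_gap: 0.998
grasp_force: 0.0
```

Request:
{"fn": "drive_tool", "kwargs": {
  "plan": [
    {"x": 0, "y": 0, "z": 2, "turn": 0, "gripper": 1},
    {"x": 0, "y": 0, "z": 3, "turn": 0, "gripper": 1},
    {"x": 0, "y": 0, "z": 2.5, "turn": 0, "gripper": 1},
    {"x": 0, "y": 0, "z": 1, "turn": 0, "gripper": 1},
    {"x": 0, "y": 0, "z": 0, "turn": 0, "gripper": 1}
  ]
}}

```text
clock: 3.75
position: [0.6366, -0.2166, 0.1456]
ee_rot: [-3.141, 0.001, 0.71]
wrist_force: [0.2, -0.5, -0.1]
finger_gap: 1.001
grasp_force: 0.0
```

```bash
python3 - <<'E'
from h import *
s=grab_frame('side');t=grab_frame('top')
a=cv2.resize(s['color'][130:250,180:300],(560,560),interpolation=cv2.INTER_CUBIC)
b=cv2.resize(t['color'][90:210,360:480],(560,560),interpolation=cv2.INTER_CUBIC)
cv2.imwrite('pics/crop2.png',cv2.resize(np.hstack([a,b]),(800,400)))
E
```

```text
(no output)
```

View pics/crop2.png

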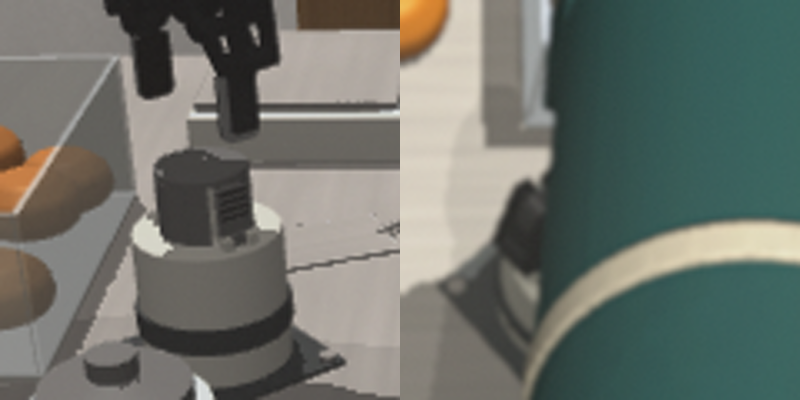

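In the side crop the fingers sit over the two tabs (near fingertip at crop (238,135), directly above the near tab at (233,205)). The arm hides the cap from the top camera. Descending.

Request:
{"fn": "drive_tool", "kwargs": {
  "plan": [
    {"x": 0, "y": 0, "z": 1.2, "turn": 0, "gripper": 1},
    {"x": 0, "y": 0, "z": 1.2, "turn": 0, "gripper": 1},
    {"x": 0, "y": 0, "z": 1.2, "turn": 0, "gripper": 1},
    {"x": 0, "y": 0, "z": 0.8, "turn": 0, "gripper": 1},
    {"x": 0, "y": 0, "z": 0.3, "turn": 0, "gripper": 1},
    {"x": 0, "y": 0, "z": 0, "turn": 0, "gripper": 1}
  ]
}}

```text
clock: 4.6
position: [0.6369, -0.2167, 0.0992]
ee_rot: [-3.141, -0.0, 0.71]
wrist_force: [-0.3, 1.5, 0.8]
finger_gap: 0.999
grasp_force: 0.0
```

Request:
{"fn": "drive_tool", "kwargs": {
  "plan": [
    {"x": 0, "y": 0, "z": 0, "turn": 0, "gripper": -1},
    {"x": 0, "y": 0, "z": 0, "turn": 0, "gripper": -1},
    {"x": 0, "y": 0, "z": 0, "turn": 0, "gripper": -1},
    {"x": 0, "y": 0, "z": 0, "turn": 0, "gripper": -1},
    {"x": 0, "y": 0, "z": 0, "turn": 0, "gripper": -1},
    {"x": 0, "y": 0, "z": 0, "turn": 0, "gripper": -1},
    {"x": 0, "y": 0, "z": 0, "turn": 0, "gripper": -1},
    {"x": 0, "y": 0, "z": 0, "turn": 0, "gripper": -1}
  ]
}}

```text
clock: 5.6
position: [0.6376, -0.217, 0.1012]
ee_rot: [3.14, -0.001, 0.71]
wrist_force: [-4.7, 1.9, 17.8]
finger_gap: 0.634
grasp_force: 51.1
```

Request:
{"fn": "drive_tool", "kwargs": {
  "plan": [
    {"x": 0, "y": 0, "z": -0.15, "turn": 0, "gripper": -1},
    {"x": 0, "y": 0, "z": 0, "turn": -2, "gripper": -1},
    {"x": 0, "y": 0, "z": 0, "turn": -4, "gripper": -1},
    {"x": 0, "y": 0, "z": 0, "turn": -4, "gripper": -1},
    {"x": 0, "y": 0, "z": 0, "turn": 0, "gripper": -1}
  ]
}}

```text
clock: 6.22
position: [0.6373, -0.2168, 0.1014]
ee_rot: [3.141, -0.001, 0.887]
wrist_force: [0.1, 0.2, 7.6]
finger_gap: 0.631
grasp_force: 54.4
```

```bash
python3 - <<'E'
from h import *
st=robot.get_state();print(st['wrist_force'],st['moment'],st['joint_pos'])
E
```

```text
[0.11196534 0.16156001 7.61126592] [0.08479924 0.06060634 0.13448257] [ 0.49610275  0.65557792 -0.30824225  1.57551503  0.22998946  0.94514425
 -0.57094746]
```

Request:
{"fn": "drive_tool", "kwargs": {
  "plan": [
    {"x": 0, "y": 0, "z": 0, "turn": -5, "gripper": -1},
    {"x": 0, "y": 0, "z": 0, "turn": -6, "gripper": -1},
    {"x": 0, "y": 0, "z": 0, "turn": -6, "gripper": -1},
    {"x": 0, "y": 0, "z": 0, "turn": -6, "gripper": -1},
    {"x": 0, "y": 0, "z": 0, "turn": -6, "gripper": -1},
    {"x": 0, "y": 0, "z": 0, "turn": -6, "gripper": -1},
    {"x": 0, "y": 0, "z": 0, "turn": -6, "gripper": -1},
    {"x": 0, "y": 0, "z": 0, "turn": -6, "gripper": -1},
    {"x": 0, "y": 0, "z": 0, "turn": -5, "gripper": -1},
    {"x": 0, "y": 0, "z": 0, "turn": 0, "gripper": -1},
    {"x": 0, "y": 0, "z": 0, "turn": 0, "gripper": -1}
  ]
}}

```text
clock: 7.6
position: [0.6374, -0.2169, 0.1014]
ee_rot: [3.14, 0.001, 1.793]
wrist_force: [0.1, -0.2, 6.4]
finger_gap: 0.631
grasp_force: 54.7
```

```bash
python3 - <<'E'
from h import *
st=robot.get_state();print(st['wrist_force'],st['moment'],st['joint_pos'])
s=grab_frame('side')
a=cv2.resize(s['color'][130:250,180:300],(560,560),interpolation=cv2.INTER_CUBIC)
cv2.imwrite('pics/crop3.png',a)
E
```

```text
[ 0.13354055 -0.23641072  6.42893793] [-0.00640031  0.04449767  0.11670918] [ 0.63406626  0.69284555 -0.51483145  1.57003478  0.38823143  0.9807114
  0.22282428]
```

View pics/crop3.png

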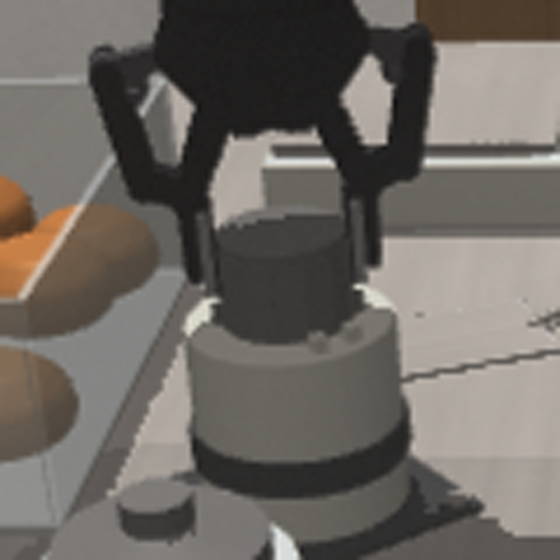

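The tabs have turned with the fingers to left and right (crop (200,250) and (365,250)), and the near posts at (330,340) are now bare. Lifting.

Request:
{"fn": "drive_tool", "kwargs": {
  "plan": [
    {"x": 0, "y": 0, "z": -0.4, "turn": 0, "gripper": -1},
    {"x": 0, "y": 0, "z": -0.8, "turn": 0, "gripper": -1},
    {"x": 0, "y": 0, "z": -1, "turn": 0, "gripper": -1},
    {"x": 0, "y": 0, "z": -1.2, "turn": 0, "gripper": -1},
    {"x": 0, "y": 0, "z": -1.5, "turn": 0, "gripper": -1},
    {"x": 0, "y": 0, "z": -2, "turn": 0, "gripper": -1},
    {"x": 0, "y": 0, "z": -2, "turn": 0, "gripper": -1},
    {"x": 0, "y": 0, "z": -2, "turn": 0, "gripper": -1},
    {"x": 0, "y": 0, "z": 0, "turn": 0, "gripper": -1},
    {"x": 0, "y": 0, "z": 0, "turn": 0, "gripper": -1}
  ]
}}

```text
clock: 8.9
position: [0.6366, -0.2167, 0.2093]
ee_rot: [-3.141, -0.0, 1.792]
wrist_force: [0.2, -0.6, -1.4]
finger_gap: 0.63
grasp_force: 53.0
```

```bash
python3 - <<'E'
from h import *
st=robot.get_state();print(st['clock'],st['wrist_force'],st['ee_rot'])
s=grab_frame('side')
a=cv2.resize(s['color'][60:240,160:340],(560,560),interpolation=cv2.INTER_CUBIC)
cv2.imwrite('pics/crop4.png',a)
p=st['position'];psi=st['ee_rot'][2]
d=np.array([.44,.065])-p[:2]
print(p,d@[np.cos(psi),np.sin(psi)],d@[np.sin(psi),-np.cos(psi)])
E
```

```text
8.9 [ 0.1621094  -0.58269499 -1.40213345] [-3.14091632e+00 -3.20874512e-04  1.79205939e+00]
[ 0.63655144 -0.21674137  0.20929906] 0.3180083926510528 -0.12992817882161228
```

View pics/crop4.png

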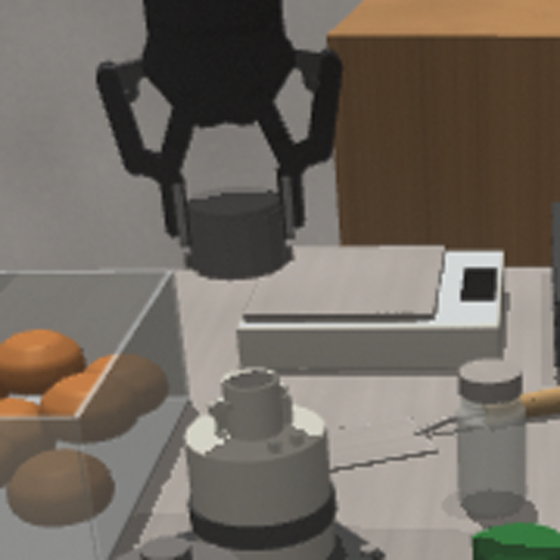

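The cap is held level, and the bare neck shows at crop (250,390). Moving over the tray centre.

Request:
{"fn": "drive_tool", "kwargs": {
  "plan": [
    {"x": 2.5, "y": -1.0, "z": 0, "turn": 0, "gripper": -1},
    {"x": 3.5, "y": -1.5, "z": 0, "turn": 0, "gripper": -1},
    {"x": 4, "y": -1.6, "z": 0, "turn": 0, "gripper": -1},
    {"x": 4, "y": -1.6, "z": 0, "turn": 0, "gripper": -1},
    {"x": 4, "y": -1.6, "z": 0, "turn": 0, "gripper": -1},
    {"x": 4, "y": -1.6, "z": 0, "turn": 0, "gripper": -1},
    {"x": 4, "y": -1.6, "z": 0, "turn": 0, "gripper": -1},
    {"x": 3.5, "y": -1.5, "z": 0, "turn": 0, "gripper": -1},
    {"x": 2.3, "y": -1.0, "z": 0, "turn": 0, "gripper": -1},
    {"x": 0, "y": 0, "z": 0, "turn": 0, "gripper": -1},
    {"x": 0, "y": 0, "z": 0, "turn": 0, "gripper": -1}
  ]
}}

```text
clock: 10.32
position: [0.4406, 0.0643, 0.2097]
ee_rot: [-3.142, -0.0, 1.791]
wrist_force: [-0.2, -0.4, -1.0]
finger_gap: 0.633
grasp_force: 53.0
```

Request:
{"fn": "drive_tool", "kwargs": {
  "plan": [
    {"x": 0, "y": 0, "z": 1.5, "turn": 0, "gripper": -1},
    {"x": 0, "y": 0, "z": 2.5, "turn": 0, "gripper": -1},
    {"x": 0, "y": 0, "z": 3, "turn": 0, "gripper": -1},
    {"x": 0, "y": 0, "z": 3, "turn": 0, "gripper": -1},
    {"x": 0, "y": 0, "z": 3, "turn": 0, "gripper": -1},
    {"x": 0, "y": 0, "z": 2.2, "turn": 0, "gripper": -1},
    {"x": 0, "y": 0, "z": 1.3, "turn": 0, "gripper": -1},
    {"x": 0, "y": 0, "z": 0.5, "turn": 0, "gripper": -1},
    {"x": 0, "y": 0, "z": 0, "turn": 0, "gripper": -1},
    {"x": 0, "y": 0, "z": 0, "turn": 0, "gripper": -1}
  ]
}}

```text
clock: 11.58
position: [0.4406, 0.065, 0.0403]
ee_rot: [3.141, 0.0, 1.792]
wrist_force: [-0.2, 0.3, -0.4]
finger_gap: 0.63
grasp_force: 53.0
```

```bash
python3 - <<'E'
from h import *
s=grab_frame('side')
a=cv2.resize(s['color'][210:410,260:460],(560,560),interpolation=cv2.INTER_CUBIC)
cv2.imwrite('pics/crop5.png',a)
E
```

```text
(no output)
```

View pics/crop5.png

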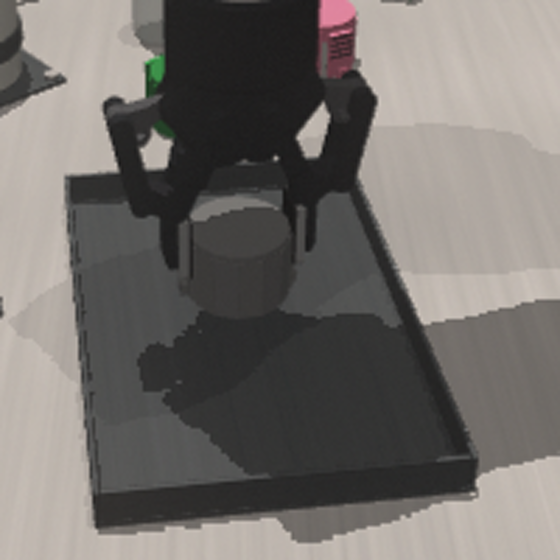

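The cap (crop (240,265)) hangs over the tray floor, upright and clear of the walls. Lowering to contact.

Request:
{"fn": "drive_tool", "kwargs": {
  "plan": [
    {"x": 0, "y": 0, "z": 0.8, "turn": 0, "gripper": -1},
    {"x": 0, "y": 0, "z": 0.8, "turn": 0, "gripper": -1},
    {"x": 0, "y": 0, "z": 0.4, "turn": 0, "gripper": -1},
    {"x": 0, "y": 0, "z": 0.2, "turn": 0, "gripper": -1},
    {"x": 0, "y": 0, "z": 0.1, "turn": 0, "gripper": -1},
    {"x": 0, "y": 0, "z": 0, "turn": 0, "gripper": -1},
    {"x": 0, "y": 0, "z": 0, "turn": 0, "gripper": -1}
  ]
}}

```text
clock: 12.5
position: [0.4403, 0.065, 0.0169]
ee_rot: [3.141, -0.0, 1.792]
wrist_force: [0.9, -0.1, -1.0]
finger_gap: 0.634
grasp_force: 53.0
```

Request:
{"fn": "drive_tool", "kwargs": {
  "plan": [
    {"x": 0, "y": 0, "z": 0.1, "turn": 0, "gripper": -1},
    {"x": 0, "y": 0, "z": 0.1, "turn": 0, "gripper": -1},
    {"x": 0, "y": 0, "z": 0, "turn": 0, "gripper": -1}
  ]
}}

```text
clock: 12.88
position: [0.4401, 0.065, 0.0147]
ee_rot: [-3.141, -0.0, 1.792]
wrist_force: [-0.6, 0.2, 0.2]
finger_gap: 0.632
grasp_force: 53.0
```

Request:
{"fn": "drive_tool", "kwargs": {
  "plan": [
    {"x": 0, "y": 0, "z": 0.1, "turn": 0, "gripper": -1},
    {"x": 0, "y": 0, "z": 0.05, "turn": 0, "gripper": -1},
    {"x": 0, "y": 0, "z": 0, "turn": 0, "gripper": -1}
  ]
}}

```text
clock: 13.25
position: [0.4403, 0.065, 0.0141]
ee_rot: [3.141, 0.001, 1.792]
wrist_force: [-9.7, -1.8, 34.0]
finger_gap: 0.634
grasp_force: 61.1
```

Request:
{"fn": "drive_tool", "kwargs": {
  "plan": [
    {"x": 0, "y": 0, "z": -0.1, "turn": 0, "gripper": -1},
    {"x": 0, "y": 0, "z": 0, "turn": 0, "gripper": -1},
    {"x": 0, "y": 0, "z": 0, "turn": 0, "gripper": 0.45},
    {"x": 0, "y": 0, "z": 0, "turn": 0, "gripper": 0.7},
    {"x": 0, "y": 0, "z": 0, "turn": 0, "gripper": 1},
    {"x": 0, "y": 0, "z": 0, "turn": 0, "gripper": 1},
    {"x": 0, "y": 0, "z": 0, "turn": 0, "gripper": 1},
    {"x": 0, "y": 0, "z": 0, "turn": 0, "gripper": 1},
    {"x": 0, "y": 0, "z": 0, "turn": 0, "gripper": 1}
  ]
}}

```text
clock: 14.38
position: [0.4402, 0.065, 0.0143]
ee_rot: [-3.142, -0.0, 1.792]
wrist_force: [-0.3, -0.1, 0.1]
finger_gap: 1.0
grasp_force: 0.0
```

Request:
{"fn": "drive_tool", "kwargs": {
  "plan": [
    {"x": 0, "y": 0, "z": -0.5, "turn": 0, "gripper": 1},
    {"x": 0, "y": 0, "z": -1, "turn": 0, "gripper": 1},
    {"x": 0, "y": 0, "z": -2, "turn": 0, "gripper": 1},
    {"x": 0, "y": 0, "z": -3, "turn": 0, "gripper": 1},
    {"x": 0, "y": 0, "z": -4, "turn": 0, "gripper": 1},
    {"x": 0, "y": 0, "z": -4, "turn": 0, "gripper": 1},
    {"x": 0, "y": 0, "z": -2, "turn": 0, "gripper": 1},
    {"x": 0, "y": 0, "z": 0, "turn": 0, "gripper": 1},
    {"x": 0, "y": 0, "z": 0, "turn": 0, "gripper": 1}
  ]
}}

```text
clock: 15.5
position: [0.4398, 0.0648, 0.179]
ee_rot: [-3.141, 0.0, 1.792]
wrist_force: [-0.1, -0.2, -0.6]
finger_gap: 0.998
grasp_force: 0.0
```

```bash
python3 - <<'E'
from h import *
s=grab_frame('side')
cv2.imwrite('pics/crop6.png',cv2.resize(s['color'][210:410,260:460],(560,560),interpolation=cv2.INTER_CUBIC))
E
```

```text
(no output)
```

View pics/crop6.png

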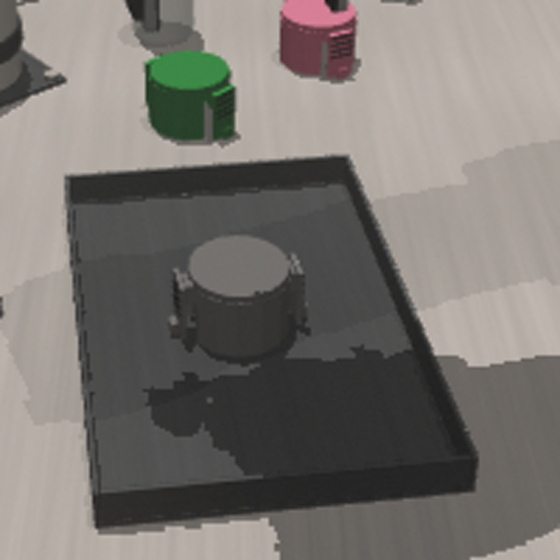

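The cap stands top side up on the tray floor (crop (240,300)), released and clear of the gripper.

```bash
python3 -c "
from cell import robot
print(robot.close_job())"
```

```text
the job is handed in; nothing more can be done
None
```

The cap was squeezed, turned about 62° anticlockwise, lifted off, and set down top side up and released near the middle of the tray floor; I handed the job in at about 15.5 s, and the call returned no verdict.

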